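# Fit a cartridge fuse with the fuse tongs

## Robot

A 6-joint arm with a two-finger parallel gripper is mounted at the origin on the work surface. World frame = base frame: x ahead of the robot, y to its left, z up, the work surface at z = 0. Lengths are in mm, angles in rad, forces in N, time in s.
With the tool pointing down it reaches from about 300 to 775 mm from the base axis. Payload 14.6 kg.
Tool frame: the origin (TCP) lies at the very end of the fingers, on their centre line; the grasp point (between the pads) lies 19 mm behind it; z points along the fingers, y is the line along which they close (so a half turn about z gives the same grasp; the last joint's range is limited). The gripper opens to 94 mm and grips with 3 to 60 N. Pads are 16 mm wide; open, the fingers measure 119 mm over their backs; the gripper's body (75 mm by 177 mm) begins 78 mm behind the grasp point.
Start: joints at [-1.303, 0.3, 1.521, -0, 1.321, -0.067], TCP at [180.712, -519.454, 205.446] pointing down, gripper open.
Joint ranges: [-3.03, 3.03], [-0.79, 2.21], [0.23, 2.52], [-1.04, 4.18], [0, 3.07], [-2.55, 2.55]. Speed limits (rad/s): [2.22, 2.22, 2.57, 3.14, 3.14, 3.14].

## Interface

Orientations are given as [roll, pitch, yaw] about the fixed x, y, z axes, in that order (R = Rz(yaw) Ry(pitch) Rx(roll)).
In Python, from cell import manip, optics gives the robot as it stands.
- The arm moves only by the shell command python3 -m crank 'ROWS' [FORCE]. ROWS is JSON, a list of rows, each a list of 7 numbers: the opening in per cent of the stroke, from 0 (shut) to 100 (fully open), then the shift along the tool's x, y, z in mm, then the turn, a rotation vector about the tool's x, y, z in rad. A call has 1 to 10 rows; each row is the pose to reach, as a shift and turn from the pose commanded when the call began, along the tool's axes at that moment; what a row does not reach only later rows make up. A row lasts 1/10 s, in which the tool goes at most 50 mm and 8.59 degrees, less where a joint would pass 70% of its speed; a pose out of reach is approached as far as the arm can. A call with a gripper value outside its range is refused whole. The fingers move at their own pace and stop on an object; FORCE is the grip in N (left out, the last holds). Time passes only in rows, so rows that repeat a pose let the fingers close. It gives the time, the measured TCP pose, the force, the opening and the grip force at its end, in the units of the state.
- manip.read_state(): the state, without advancing time (a new reading comes with each control period).
- optics.camera(name): name is "scene" or "top"; returns (picture, depth): 420x560x3 uint8, red, green, blue; 420x560 float32, mm along the optical axis (not along the pixel's ray), 0 where there is no reading.
- optics.calibration(name): a dict with "camera_matrix" (3x3 intrinsics, pixels), "R" (3x3) and "t" (3): a world point X has camera coordinates R X + t. Camera axes: x right, y down, z forward; pixel columns grow to the right and rows downward; lengths in mm; the calibration is good to about 2 mm. A picture is of the moment at which its call begins. calibration takes no time and is no camera call.
- manip.sign_off(): hands the job in; it is judged then, once.
The state is a dict: "clock": time; "joints": joint angles; "qd": joint speeds; "effort": joint torques, N m; "eef_pos": TCP position; "eef_rot": TCP orientation; "wrist_force": force on the tool from outside, world axes, zero at the start; "moment": the same for the moment, N m; "finger_gap": finger opening in mm; "finger_force": force on a finger pad.
Only numpy, scipy, OpenCV 4.12 (cv2) and the standard library are available. Lean on these libraries where they do the work, as an engineer would, in place of code of your own. Each camera call takes 0.05 s, during which the arm holds its last target. There are 200 camera calls.

## Task

Take the fuse tongs from their stand, pick the large spare fuse off the fuse rack with them and press it fully home, level and centred, in the clips of the empty fuse base on the mounting plate. Handle the fuse only with the tongs, press it in gently rather than forcing or ramming it, let it go, and put the tongs back upright in their stand. Leave everything else as it is.

Things in the scene. Friction and masses are not known exactly. Their poses are not given: they have to be found in the camera images.
- tongs_grip (a point): grey sprung fuse tongs, 105 mm tall, 40 g, standing tips down in the stand's pocket. Point: midway between the two ribbed grip flats (each 20 mm wide along x, 26 mm tall), 64 mm above the tips, 41 mm below the bow's top. z up along the tongs; y is the line along which the arms open and are squeezed. Outside width at the flats: 42 mm relaxed, 38 mm half squeezed, 34 mm shut on the large fuse
- tongs_tips (a point): midway between the tongs' two jaw tips. Flat jaws, 16 mm wide (x), 15 mm tall, 4 mm thick; gap 36 mm relaxed, 25 mm at 38 mm grip width, 14 mm at 34 mm. Grip the fuse with its centre 5 to 8 mm above the tips; pressed, it may ride up until shoulders stop it (centre 9 mm up). Spring: about 5 N per flat at 38 mm, 10 N at 34 mm; 40 to 60 N holds the fuse well
- pocket (a point): black tool stand fixed to the bench, with one open pocket for the tongs, 28 mm (x) by 60 mm (y) inside, walls 3 mm. Point: centre of the pocket's floor, 4 mm above the bench; the rim is 34 mm above it. z up. The tongs stand here on their tips (45 mm over the tips when relaxed) with their y along the pocket's y
- fuse_center (a point): the large cartridge fuse: white ceramic barrel 13.8 mm thick with steel end caps 14.3 mm thick and 13 mm long, 51 mm long overall, 18 to 31 g; it lies level across the two ribs of the rack, in any of its three places. Point: its centre. x along its length
- seat (a point): where the fuse's centre lies when fully home in the empty base, about 39 mm above the bench. x along the fuse's length, y across the clips, z up. The stiff clips bite from about 8 mm above home and the push needed grows to 11 to 15 N (varies): a compliant arm lags by millimetres under it. Short of the clip floors the fuse stays high: no snap, friction holds it
- clip_floors: the two solid copper floors of the clips in the empty base, 38 mm apart along x, on which the end caps bottom when the fuse is home. Origin: midway between them, 7.7 mm below the seat point. Bottoming is felt as the push rising past 16 N with no more travel: stop at about 18 N; over 23 N on the floors the fuse is being rammed
- pole_empty: the empty single-pole fuse base, black, 104 (x) x 38 (y) mm, beside two like bases that hold fuses, in any of three places. Origin: centre of its underside. Two sprung copper clips 38 mm apart along x, 9 mm wide, mouths flared to 20 mm, tops 37.5 mm above the origin. Between them 29 mm are free for the jaws, the base's floor 12 mm above the origin; side barriers 33 mm apart inside, 30 mm tall
- rack: black spare-fuse rack fixed to the bench, 62 (x) x 136 (y) mm, with two notched ribs 31 mm apart (4 mm thick) and three places 40 mm apart along y. Origin: centre of its underside. The fuses lie along x. A large fuse's centre is 18 mm above the bench, the rack's floor 3 mm; between the ribs 27 mm are free for the jaws
- small_fuse_a: smaller fuse, 10.3 x 38 mm, on the rack: not wanted, leave it alone. Origin: its centre, x along its length
- small_fuse_b: second smaller fuse, 10.3 x 38 mm, on the rack: not wanted, leave it alone. Origin: its centre, x along its length
- relay: loose clear-cased relay, 28 x 22 x 36 mm, standing on the front of the mounting plate: leave alone. Origin: centre of its underside
- loose_terminal: loose grey terminal block, 46 x 38 x 12 mm, lying on the front of the mounting plate: leave alone. Origin: on its underside
- breaker: loose white miniature circuit breaker, 85 x 18 x 70 mm, standing beyond the work: leave alone. Origin: centre of its underside
- screwdriver: black-handled screwdriver, 200 mm, lying on the bench to the left: leave alone. Origin: under its middle, x to its tip
- tape: black roll of tape, 68 mm across, 19 mm tall, on the bench to the left: leave alone. Origin: centre of its underside
Mind the look-alikes: they are no part of the job. Leave any turquoise, white or yellow look-alike of the rack alone.

How it is judged:
By the outcome, as a careful person would: the job done as asked, in the order asked, and still so for the second after the job is handed in, with the robot touching nothing.
It also fails if it takes over 66 s, if anything falls off the work surface, if the arm or the gripper's body presses on something with over 40 N, if the wrist force passes 120 N, or if a joint passes its speed limit or range.

## Working session

There is one attempt and no reset: what is moved stays moved. The work goes in short steps, Python scripts to look and compute and a shell command to move; the robot and the scene stay as the last step left them, time stands still between calls to the robot, and variables do not carry over. Pictures are saved under pics/ and viewed, at most 10 in all, crops included, and the job is handed in when it is done.

```bash
mkdir -p pics; ls; python3 - <<'E'
from cell import manip, optics
import cv2,numpy as np
s=manip.read_state(); print({k:np.round(v,3).tolist() for k,v in s.items()})
for n in("scene","top"):
    p,d=optics.camera(n); cv2.imwrite(f"pics/{n}0.png",p[:,:,::-1]); np.save(f"pics/{n}0.npy",d); np.save(f"pics/{n}0c.npy",p)
    c=optics.calibration(n); print(n,{k:np.round(v,4).tolist() for k,v in c.items()})
E
```

```text
pics
{'clock': 0.0, 'joints': [-1.303, 0.3, 1.522, 0.0, 1.321, -0.067], 'qd': [-0.001, -0.0, -0.001, 0.001, 0.0, 0.001], 'effort': [-0.003, -53.18, -35.274, 0.071, 0.024, -0.0], 'eef_pos': [180.649, -519.206, 204.903], 'eef_rot': [-3.14, -0.0, 0.335], 'wrist_force': [-0.212, -0.018, 0.056], 'moment': [-0.021, -0.037, 0.039], 'finger_force': 0.0, 'finger_gap': 94.241}
scene {'camera_matrix': [[451.8267, 0.0, 286.4348], [0.0, 451.8267, 205.6154], [0.0, 0.0, 1.0]], 'R': [[-0.4426, 0.8967, -0.0042], [0.5339, 0.2598, -0.8047], [-0.7205, -0.3584, -0.5937]], 't': [157.5095, -226.9715, 1684.2517]}
top {'camera_matrix': [[458.3326, 0.0, 279.8492], [0.0, 458.3326, 211.8963], [0.0, 0.0, 1.0]], 'R': [[0.027, -0.9996, 0.0003], [-0.9831, -0.0266, -0.1813], [0.1813, 0.0046, -0.9834]], 't': [67.6717, 524.1127, 1144.5679]}
```

View pics/top0.png

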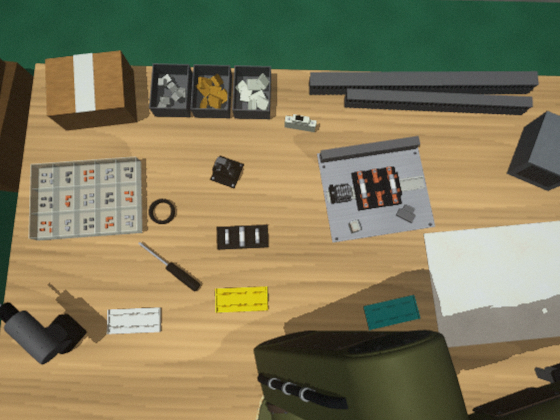

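View pics/scene0.png

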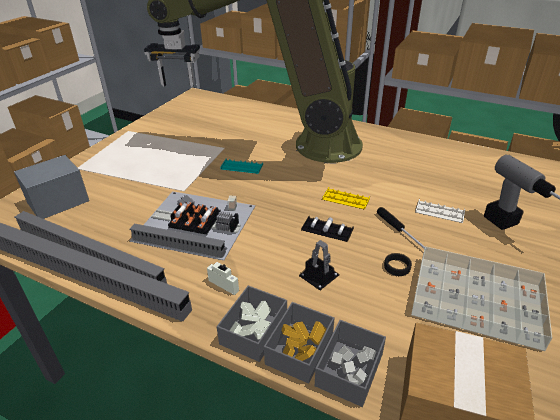

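The top view shows the rack at about (242,237), the tongs stand at (227,171) and the fuse bases at (377,188). In the scene view the tongs are at (320,260). I'll enlarge these areas.

```bash
cat > h.py <<'E'
import numpy as np
from cell import optics
C={n:{k:np.array(v,float) for k,v in optics.calibration(n).items()} for n in("top","scene")}
def ray(n,u,v):
    c=C[n]; d=c["R"].T@np.linalg.solve(c["camera_matrix"],[u,v,1.]); return -c["R"].T@c["t"],d
def onz(n,u,v,z):
    o,d=ray(n,u,v); return o+d*(z-o[2])/d[2]
def proj(n,X):
    c=C[n]; p=c["camera_matrix"]@(c["R"]@np.array(X,float)+c["t"]); return p[:2]/p[2]
def cloud(n,depth):
    c=C[n]; v,u=np.mgrid[:420,:560]; P=np.stack([u,v,np.ones_like(u)],-1)@np.linalg.inv(c["camera_matrix"]).T*depth[...,None]
    return (P-c["t"])@c["R"]
E
python3 - <<'E'
import cv2,numpy as np
a=cv2.imread("pics/top0.png");b=cv2.imread("pics/scene0.png")
def z(i,u,v,w,h): return cv2.resize(i[v:v+h,u:u+w],(400,300),interpolation=cv2.INTER_CUBIC)
m=np.vstack([np.hstack([z(a,202,216,80,60)*1,z(a,187,141,80,60)]),np.hstack([z(a,337,157,80,60),z(b,280,205,100,75)])])
cv2.imwrite("pics/m1.png",m)
E
```

```text
(no output)
```

View pics/m1.png

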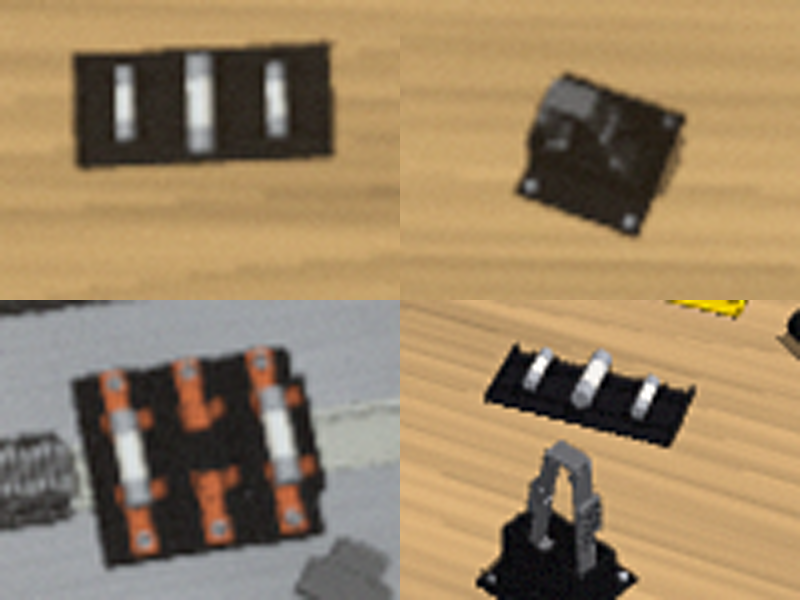

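```bash
python3 - <<'E'
import cv2,numpy as np
from h import *
T=cv2.imread("pics/top0.png");S=cv2.imread("pics/scene0.png")
dt=np.load("pics/top0.npy");ds=np.load("pics/scene0.npy")
ct,cs=cloud("top",dt),cloud("scene",ds)
def bright(I,n,box,z,thr=120,sat=60):
    u,v,w,h=box; r=I[v:v+h,u:u+w]; hsv=cv2.cvtColor(r,cv2.COLOR_BGR2HSV)
    m=((hsv[...,2]>thr)&(hsv[...,1]<sat)).astype(np.uint8)
    k,l,st,_=cv2.connectedComponentsWithStats(m)
    for i in range(1,k):
        if st[i,4]<6: continue
        vv,uu=np.nonzero(l==i)
        X=np.array([onz(n,a+u,b+v,z) for a,b in zip(uu,vv)])[:,:2]
        c,s,a=cv2.minAreaRect(X.astype(np.float32)); 
        w_=np.linalg.eigh(np.cov(X.T)); e=w_[1][:,1]
        print(n,'area',st[i,4],'c',X.mean(0).round(1),'rectc',np.round(c,1),np.round(s,1),'dir',np.degrees(np.arctan2(e[1],e[0])).round(1)%180)
print('rack');bright(T,"top",(218,227,50,21),22);
print('base');bright(T,"top",(356,170,42,35),43)
print('scene rack');bright(S,"scene",(302,213,50,28),20)
# tongs points
for n,c,b in(("top",ct,(205,150,40,40)),("scene",cs,(295,235,50,55))):
    u,v,w,h=b;P=c[v:v+h,u:u+w].reshape(-1,3)
    for lo,hi in((101,118),(55,80)):
        Q=P[(P[:,2]>lo)&(P[:,2]<hi)]
        if len(Q)>3:
            e=np.linalg.eigh(np.cov(Q[:,:2].T))[1][:,1]
            print(n,lo,len(Q),Q.mean(0).round(1),Q.min(0).round(),Q.max(0).round(),np.degrees(np.arctan2(e[1],e[0])).round(1),'zmax',np.percentile(Q[:,2],95).round(1))
# dark rects
def dark(box,z,thr=75):
    u,v,w,h=box; r=cv2.cvtColor(T[v:v+h,u:u+w],cv2.COLOR_BGR2HSV)
    m=(r[...,2]<thr).astype(np.uint8);k,l,st,_=cv2.connectedComponentsWithStats(m);i=1+st[1:,4].argmax()
    vv,uu=np.nonzero(l==i);X=np.array([onz("top",a+u,b+v,z) for a,b in zip(uu,vv)])[:,:2].astype(np.float32)
    print('dark',cv2.minAreaRect(X))
dark((205,217,75,40),3);dark((205,150,45,45),4)
# copper
u,v,w,h=345,160,65,60;r=cv2.cvtColor(T[v:v+h,u:u+w],cv2.COLOR_BGR2HSV)
m=((r[...,1]>140)&(r[...,2]>110)).astype(np.uint8);k,l,st,ce=cv2.connectedComponentsWithStats(m)
for i in range(1,k):
    if st[i,4]>5:
        vv,uu=np.nonzero(l==i);print('cu',st[i],ce[i]+[u,v],onz("top",*(ce[i]+[u,v]),30).round(1),'depthz',np.median(ct[vv+v,uu+u,2]).round(1))
E
```

```text
rack
top area 87 c [460.3 182.1] rectc [459.6 182.5] [47.9 10.6] dir 4.5
top area 46 c [458.1 221.2] rectc [458.6 220.6] [37.1  7.9] dir 2.9000000000000057
top area 48 c [462.  141.7] rectc [462.  141.7] [34.5  7.9] dir 5.0
base
top area 10 c [ 641.3 -125.1] rectc [ 640.5 -126.7] [ 2.7 18.7] dir 96.7
top area 91 c [ 607.6 -213.3] rectc [ 608.3 -213.3] [50.1 14.1] dir 12.199999999999989
top area 91 c [ 593.4 -134.6] rectc [ 593.2 -135.2] [50.  13.6] dir 10.400000000000006
top area 6 c [ 562.5 -219.9] rectc [ 562.3 -220.1] [5.5 3.8] dir 42.69999999999999
scene rack
scene area 32 c [468.7 144. ] rectc [469.5 144.3] [45.   8.1] dir 6.599999999999994
scene area 62 c [459.2 181.8] rectc [459.8 182. ] [59.  13.3] dir 4.900000000000006
scene area 33 c [463.8 223.4] rectc [465.4 223.5] [44.2  9. ] dir 5.099999999999994
top 101 68 [639.2 233.5 108.6] [629. 221. 101.] [649. 247. 114.] 70.5 zmax 112.1
top 55 40 [635.2 227.6  69.4] [625. 211.  56.] [647. 257.  80.] 80.3 zmax 79.3
scene 101 64 [642.  235.7 106. ] [630. 221. 101.] [653. 248. 110.] 75.9 zmax 109.5
scene 55 101 [644.8 237.7  68.6] [6
[... 335 characters left out ...]
 [12 12  6  7 18] [359.11111111 175.72222222] [ 629.7 -127.8   30. ] depthz 31.6
cu [27 12  9 11 58] [375.5862069 177.5      ] [ 626.  -171.9   30. ] depthz 32.2
cu [50 15  2  3  6] [395.5 176. ] [ 631.6 -225.3   30. ] depthz 46.5
cu [20 19  2  3  6] [365.5 180. ] [ 618.4 -144.9   30. ] depthz 46.8
cu [52 28  3  4  8] [398.  189.5] [ 594.6 -231.3   30. ] depthz 46.5
cu [32 31  7 15 60] [379.48333333 196.53333333] [ 574.1 -181.7   30. ] depthz 32.4
cu [22 33  3  3  6] [368.16666667 194.16666667] [ 579.7 -151.7   30. ] depthz 45.1
cu [47 34  6  6 21] [394.23809524 196.0952381 ] [ 576.3 -221.    30. ] depthz 32.1
cu [17 39  7  9 29] [364.75862069 202.48275862] [ 556.9 -142.5   30. ] depthz 32.2
```

The large fuse is in the middle place of the rack and the empty base is the middle one. The tongs are at about (640,234), yaw −0.32. Moving above the tongs.

```bash
cat > d.py <<'E'
import sys,numpy as np
from cell import manip
from scipy.spatial.transform import Rotation as R
s=manip.read_state(); a=[float(x) for x in sys.argv[1:5]]
R0=R.from_euler('xyz',s['eef_rot']); R1=R.from_euler('xyz',[np.pi,0,a[3]])
print('t',round(s['clock'],2),'at',np.round(s['eef_pos'],1),np.round(s['eef_rot'],3),'F',np.round(s['wrist_force'],1),'gap',round(s['finger_gap'],1),round(s['finger_force'],1))
print('shift',R0.inv().apply(np.array(a[:3])-s['eef_pos']).round(1),'turn',(R0.inv()*R1).as_rotvec().round(3))
E
python3 -m crank '[[100,681,-560,55,0,0,0.655],[100,681,-560,55,0,0,0.655],[100,681,-560,55,0,0,0.655],[100,681,-560,55,0,0,0.655],[100,681,-560,55,0,0,0.655],[100,681,-560,55,0,0,0.655],[100,681,-560,55,0,0,0.655],[100,681,-560,55,0,0,0.655],[100,681,-560,55,0,0,0.655],[100,681,-560,55,0,0,0.655]]' 20
python3 d.py 640 234 150 -0.319
```

```text
clock: 1.1
eef_pos: [435.8, -100.9, 175.0]
eef_rot: [3.142, -0.0, -0.32]
wrist_force: [1.3, -0.7, 0.6]
finger_gap: 94.0
finger_force: 0.0
t 1.1 at [ 435.8 -100.9  175. ] [ 3.142 -0.    -0.32 ] F [ 1.3 -0.7  0.6] gap 94.0 0.0
shift [  88.4 -382.2   25. ] turn [ 0.    -0.    -0.001]
```

```bash

python3 -m crank '[[100,88,-382,25,0,0,0],[100,88,-382,25,0,0,0],[100,88,-382,25,0,0,0],[100,88,-382,25,0,0,0],[100,88,-382,25,0,0,0],[100,88,-382,25,0,0,0],[100,88,-382,25,0,0,0],[100,88,-382,25,0,0,0],[100,88,-382,25,0,0,0],[100,88,-382,25,0,0,0]]' >/dev/null
python3 d.py 640 234 49.5 -0.319
python3 - <<'E'
from cell import optics
import cv2,numpy as np
o=[]
for n,b in(("scene",(240,150,160,150)),("top",(170,100,120,112))):
    p,_=optics.camera(n); u,v,w,h=b; o.append(cv2.resize(p[v:v+h,u:u+w,::-1],(400,375),interpolation=cv2.INTER_CUBIC))
cv2.imwrite("pics/a1.png",np.hstack(o))
E
```

```text
t 2.1 at [638.6 232.3 148.8] [ 3.14e+00  1.00e-03 -3.19e-01] F [ 0.3 -0.5 -0.9] gap 93.9 0.0
shift [ 1.  -2.2 99.3] turn [ 0.001  0.001 -0.   ]
```

View pics/a1.png

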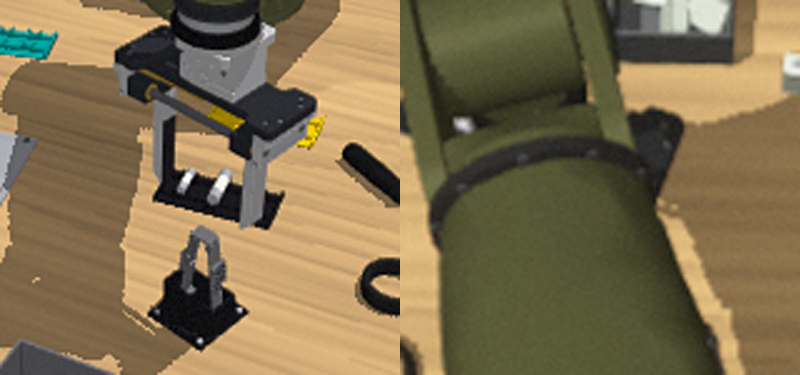

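The scene view shows the open fingers at crop (165,190) and (255,190), straddling the tongs bow at (205,235) and aligned with it. The arm hides the tongs from the top view. Descending and closing to 38 mm.

```bash

python3 -m crank '[[100,1,-2,30,0,0,0],[100,1,-2,60,0,0,0],[100,1,-2,90,0,0,0],[100,1,-2,99,0,0,0],[100,1,-2,99,0,0,0],[60,1,-2,99,0,0,0],[60,1,-2,99,0,0,0],[50,1,-2,99,0,0,0],[50,1,-2,99,0,0,0],[45,1,-2,99,0,0,0]]' 20
python3 -m crank '[[43,0,0,0,0,0,0],[41,0,0,0,0,0,0],[40,0,0,0,0,0,0],[40,0,0,0,0,0,0],[40,0,0,0,0,0,0],[40,0,0,0,0,0,0]]' 20
python3 d.py 640 234 125 -0.319
```

```text
clock: 3.2
eef_pos: [640.6, 233.6, 51.4]
eef_rot: [-3.141, -0.0, -0.32]
wrist_force: [0.8, 0.2, 0.2]
finger_gap: 57.5
finger_force: 0.0
clock: 3.8
eef_pos: [640.5, 233.5, 51.0]
eef_rot: [3.142, 0.0, -0.32]
wrist_force: [-0.3, 0.2, -1.1]
finger_gap: 37.8
finger_force: 4.9
t 3.8 at [640.5 233.5  51. ] [ 3.142  0.    -0.32 ] F [-0.3  0.2 -1.1] gap 37.8 4.9
shift [ -0.6  -0.3 -74. ] turn [ 0.     0.    -0.001]
```

```bash

python3 -m crank '[[40,0,0,-20,0,0,0],[40,0,0,-45,0,0,0],[40,0,0,-74,0,0,0],[40,0,0,-74,0,0,0]]'
python3 d.py 460.5 182.3 125 0.077
```

```text
clock: 4.2
eef_pos: [642.1, 234.0, 129.7]
eef_rot: [-3.138, -0.005, -0.32]
wrist_force: [0.4, -1.3, -0.3]
finger_gap: 37.4
finger_force: 4.9
t 4.2 at [642.1 234.  129.7] [-3.138 -0.005 -0.32 ] F [ 0.4 -1.3 -0.3] gap 37.4 4.9
shift [-156.1  106.3    3.4] turn [-0.003 -0.006 -0.397]
```

```bash

python3 -m crank '[[40,-40,27,2,0,0,-0.1],[40,-80,54,2,0,0,-0.2],[40,-120,80,2,0,0,-0.3],[40,-155,106,2,0,0,-0.397],[40,-155,106,2,0,0,-0.397],[40,-155,106,2,0,0,-0.397],[40,-155,106,2,0,0,-0.397],[40,-155,106,2,0,0,-0.397]]'
python3 d.py 460.5 182.3 80 0.077
python3 - <<'E'
from cell import optics
import cv2,numpy as np
p,_=optics.camera("scene"); np.save("pics/b.npy",p)
cv2.imwrite("pics/b1.png",cv2.resize(p[150:250,270:390,::-1],(720,600),interpolation=cv2.INTER_CUBIC))
E
```

```text
clock: 5.0
eef_pos: [460.9, 181.9, 122.8]
eef_rot: [-3.142, -0.0, 0.076]
wrist_force: [0.3, -0.6, -0.8]
finger_gap: 37.5
finger_force: 4.9
t 5.0 at [460.9 181.9 122.8] [-3.142 -0.     0.076] F [ 0.3 -0.6 -0.8] gap 37.5 4.9
shift [-0.4 -0.4 42.8] turn [-0.    -0.    -0.001]
```

View pics/b1.png

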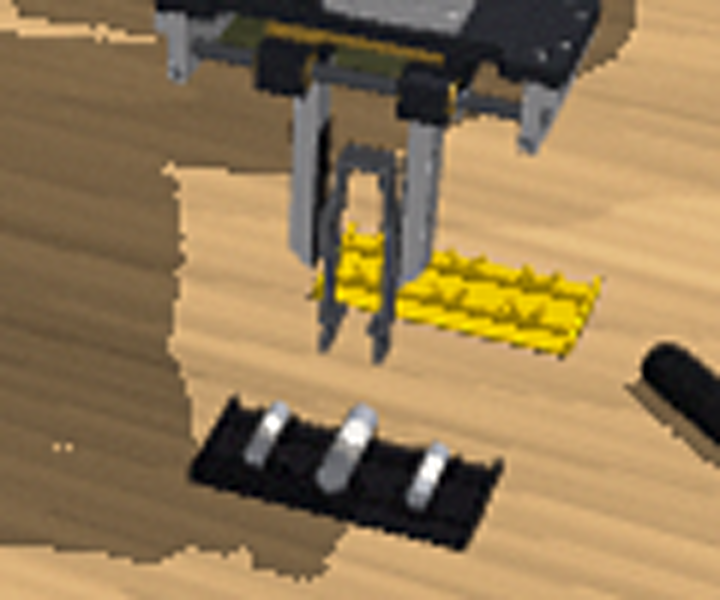

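```bash
python3 - <<'E'
from h import *
for X in((460.9,181.9,181),(460.9,181.9,76),(468.9,182.5,76),(452.9,181.3,76),(460.5,182.3,18)):
    p=proj("scene",X);print(X,p.round(1),((p-[270,150])*6).round())
E
```

```text
(460.9, 181.9, 181) [330.8 175.2] [365. 151.]
(460.9, 181.9, 76) [328.8 207.5] [353. 345.]
(468.9, 182.5, 76) [327.9 209.1] [347. 355.]
(452.9, 181.3, 76) [329.6 205.9] [358. 335.]
(460.5, 182.3, 18) [327.9 223.9] [347. 444.]
```

The tongs hang straight at crop (365,152) to (354,352), and the large fuse lies below them at (348,448). Both match their predicted positions. Lowering and gripping.

```bash

python3 -m crank '[[40,0,0,25,0,0,0],[40,0,0,45,0,0,0],[40,0,0,55,0,0,0],[40,0,0,64,0,0,0],[40,0,0,64,0,0,0],[40,0,0,64,0,0,0],[40,0,0,64,0,0,0]]'
python3 -m crank '[[38,0,0,0,0,0,0],[36,0,0,0,0,0,0],[34,0,0,0,0,0,0],[30,0,0,0,0,0,0],[30,0,0,0,0,0,0],[30,0,0,0,0,0,0]]' 55
python3 d.py 460.5 182.3 140 0.077
```

```text
clock: 5.75
eef_pos: [460.5, 181.8, 59.8]
eef_rot: [-3.141, -0.001, 0.077]
wrist_force: [1.1, -0.1, -0.1]
finger_gap: 37.6
finger_force: 4.9
clock: 6.35
eef_pos: [460.2, 181.6, 59.3]
eef_rot: [3.141, -0.001, 0.077]
wrist_force: [0.4, -4.2, 3.5]
finger_gap: 33.3
finger_force: 54.9
t 6.35 at [460.2 181.6  59.3] [ 3.141e+00 -1.000e-03  7.700e-02] F [ 0.4 -4.2  3.5] gap 33.3 54.9
shift [  0.4  -0.7 -80.7] turn [ 0.    -0.001 -0.   ]
```

```bash

python3 -m crank '[[30,0,0,-5,0,0,0],[30,0,0,-15,0,0,0],[30,0,0,-40,0,0,0],[30,0,0,-80,0,0,0],[30,0,0,-80,0,0,0],[30,0,0,-80,0,0,0],[30,0,0,-80,0,0,0],[30,0,0,-80,0,0,0]]'
python3 d.py 601 -174.5 140 0.197
```

```text
clock: 7.15
eef_pos: [459.5, 181.6, 138.1]
eef_rot: [3.141, 0.002, 0.077]
wrist_force: [0.3, 0.4, -0.7]
finger_gap: 33.0
finger_force: 55.0
t 7.15 at [459.5 181.6 138.1] [3.141e+00 2.000e-03 7.700e-02] F [ 0.3  0.4 -0.7] gap 33.0 55.0
shift [113.8 365.9  -2. ] turn [ 0.     0.002 -0.12 ]
```

```bash

python3 -m crank '[[30,11,37,0,0,0,-0.01],[30,25,80,0,0,0,-0.03],[30,40,126,0,0,0,-0.05],[30,54,172,0,0,0,-0.07],[30,68,218,0,0,0,-0.09],[30,82,264,0,0,0,-0.12],[30,96,309,0,0,0,-0.12],[30,107,345,0,0,0,-0.12],[30,114,366,0,0,0,-0.12],[30,114,366,0,0,0,-0.12]]'
python3 -m crank '[[30,0,0,20,0,0,0],[30,0,0,30,0,0,0],[30,0,0,30,0,0,0],[30,0,0,30,0,0,0],[30,0,0,30,0,0,0]]'
python3 d.py 601 -174.5 110 0.197
python3 - <<'E'
from cell import optics
import cv2,numpy as np
o=[]
for n,b in(("scene",(150,160,90,135)),("top",(337,150,80,120))):
    p,d=optics.camera(n); np.save(f"pics/c_{n}.npy",p); np.save(f"pics/c_{n}d.npy",d); u,v,w,h=b; o.append(cv2.resize(p[v:v+h,u:u+w,::-1],(400,600),interpolation=cv2.INTER_CUBIC))
cv2.imwrite("pics/c1.png",np.hstack(o))
E
```

```text
clock: 8.15
eef_pos: [601.7, -176.8, 137.5]
eef_rot: [-3.141, 0.002, 0.194]
wrist_force: [0.9, 0.3, -1.4]
finger_gap: 32.9
finger_force: 55.0
clock: 8.65
eef_pos: [602.1, -174.2, 109.9]
eef_rot: [3.141, -0.001, 0.197]
wrist_force: [0.4, -0.6, -0.7]
finger_gap: 33.4
finger_force: 55.0
t 8.65 at [ 602.1 -174.2  109.9] [ 3.141e+00 -1.000e-03  1.970e-01] F [ 0.4 -0.6 -0.7] gap 33.4 55.0
shift [-1.1  0.1 -0.1] turn [ 0.001 -0.001  0.   ]
```

View pics/c1.png

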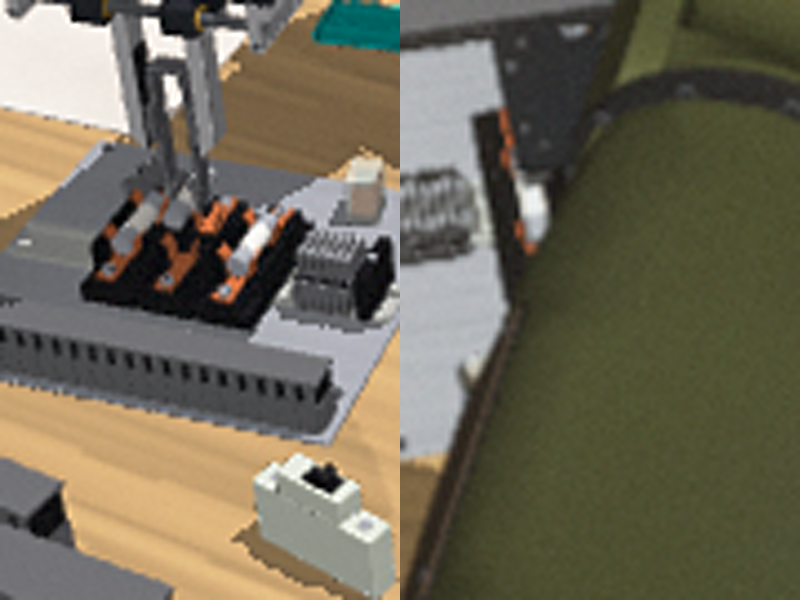

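The held fuse's front cap is at scene crop (182,210), between the neighbouring fuses at (135,220) and (255,245). The arm covers the top view. I'll measure the held fuse against its neighbours in the scene view.

```bash
python3 - <<'E'
import cv2,numpy as np
from h import *
S0=np.load("pics/scene0c.npy");S1=np.load("pics/c_scene.npy")
def blobs(I,box,thr,tag):
    u,v,w,h=box; r=cv2.cvtColor(I[v:v+h,u:u+w],cv2.COLOR_RGB2HSV)
    m=((r[...,2]>thr)&(r[...,1]<50)).astype(np.uint8); k,l,st,ce=cv2.connectedComponentsWithStats(m,connectivity=4)
    for i in range(1,k):
        if st[i,4]>=8: print(tag,st[i,:4]+[u,v,0,0],st[i,4],(ce[i]+[u,v]).round(1), onz("scene",*(ce[i]+[u,v]),39).round(1))
blobs(S0,(165,195,60,36),125,'s0'); blobs(S1,(165,195,60,36),110,'s1')
x=np.array([np.cos(.197),np.sin(.197),0]);
for nm,c in(("L",(594.4,-135.4,39)),("R",(608.5,-214.1,39)),("held",(602.1,-174.2,109.9-47.8+7.5))):
    c=np.array(c); print(nm,'c',proj("scene",c).round(1),'front',proj("scene",c+25.5*x).round(1),'back',proj("scene",c-25.5*x).round(1))
for (u0,v0) in((182,195),):
    g=cv2.cvtColor(S1,cv2.COLOR_RGB2GRAY)[195:222,178:206]; print(g)
E
```

```text
s0 [165 195  19  26] 252 [171.1 204.4] [ 601.  -254.5   39. ]
s0 [187 195  38  25] 378 [208.  203.3] [ 549.4 -160.5   39. ]
s0 [176 203  11  13] 55 [181.3 208.7] [ 604.9 -214.9   39. ]
s0 [165 221   4   9] 27 [166.  224.7] [ 683.4 -207.5   39. ]
s0 [212 223   4   5] 10 [213.5 225.3] [628.2 -88.7  39. ]
s1 [165 195   8   7] 21 [168.2 197.3] [ 575.8 -284.6   39. ]
s1 [201 200  24  22] 195 [215.1 209.9] [ 567.  -123.9   39. ]
s1 [187 202   7   9] 29 [189.8 206.4] [ 585.2 -199.2   39. ]
s1 [175 203  11  14] 59 [180.5 209.9] [ 610.6 -213.5   39. ]
s1 [165 211  14  20] 111 [168.1 221.1] [ 667.9 -212.5   39. ]
s1 [210 222   6   9] 25 [213.3 226.7] [633.6 -85.6  39. ]
L c [206.3 214. ] front [202.7 219.4] back [209.8 208.8]
R c [180.7 209.4] front [176.8 214.6] back [184.6 204.3]
held c [192.1 203.2] front [188.2 208.5] back [195.9 198.1]
[[103 103 104 102 107 105  71  88  83  49  52  78 106 103 103  76  54  84
   82 108 108 106 108 106 108 107 105 102]
 [102 103 104 102  91 119  64  69  80  54  55  77 105 103 103  79  61  52
   64 102 100 101 103 103 104 105 105 107]
 [103 105  94  74  68  
[... 2202 characters left out ...]
123 104  82  32   9  12  19  13   9  28  85  69  27  24  32  73  39  12
   21   8  31 124 141 128  82 171 196 190]
 [ 97  90  44  13  13  17  17  13   6  22  84  73  82  83  89  69  53  17
   18  12  15  58 119 119 169 193 195 185]
 [ 83  35  18   9  16  17  11  15  12  18  51  81  83  82  88  76  30  20
   14  15  10  20  67 121 124 143 177 175]
 [ 51  18  14  19  14  12  11  10  12  17  37  90  89  87  86  50  19  14
   17  13  16  12  45 124 117 119 126 140]
 [ 13  20  19  12  21  13  15   6  12  18  67  88  85  92  57  16  12  14
   19  11   8  11  31 112 118 116 117 124]
 [ 10  14  18   7  15  16   9  12  21  78  92  84  84  68  22   9  11  16
   14  20  14   4  23  65 113 120 118  95]]
```

```bash
python3 - <<'E'
import cv2,numpy as np
from h import *
S1=np.load("pics/c_scene.npy");u,v,k=168,193,16
I=cv2.resize(S1[v:v+36,u:u+48,::-1],None,fx=k,fy=k,interpolation=cv2.INTER_CUBIC)
x=np.array([np.cos(.197),np.sin(.197),0]);y=np.array([-x[1],x[0],0])
for c in((594.4,-135.4,39),(608.5,-214.1,39),(602.1,-174.2,109.9-47.8+7.5)):
    a=np.linspace(0,2*np.pi,30);q=[proj("scene",np.array(c)+25.5*x+7.15*(np.cos(t)*y+np.sin(t)*np.array([0,0,1]))) for t in a]
    b=[proj("scene",np.array(c)+s*25.5*x+np.array([0,0,7.15])) for s in(-1,1)]
    f=lambda q:((np.array(q)-[u,v]+.5)*k).astype(np.int32)
    cv2.polylines(I,[f(q)],True,(0,255,0),1);cv2.polylines(I,[f(b)],False,(255,255,0),1)
cv2.imwrite("pics/c2.png",I)
E
```

```text
(no output)
```

View pics/c2.png

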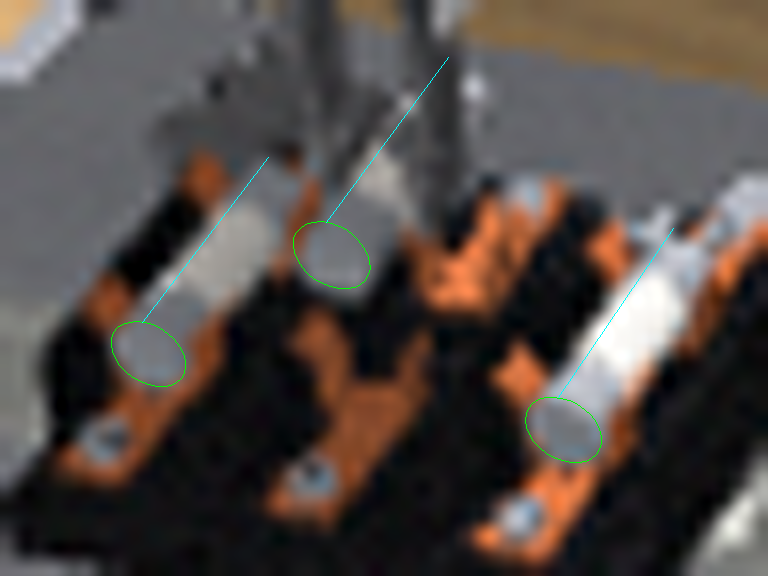

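Both neighbours match their predicted discs. The held disc, seen at (342,265), sits about 2 mm to +y of its prediction. I'll shift by 2 mm, lower to just above the clips and check again.

```bash

python3 -m crank '[[30,-0.6,2,5,0,0,0],[30,-0.6,2,10,0,0,0],[30,-0.6,2,14,0,0,0],[30,-0.6,2,14,0,0,0],[30,-0.6,2,14,0,0,0],[30,-0.6,2,14,0,0,0]]'
python3 d.py 601.5 -174.8 96 0.197
python3 - <<'E'
import cv2,numpy as np
from h import *
from cell import manip
S1,_=optics.camera("scene");u,v,k=168,193,16
p=np.array(manip.read_state()['eef_pos'])
I=cv2.resize(S1[v:v+36,u:u+48,::-1],None,fx=k,fy=k,interpolation=cv2.INTER_CUBIC)
x=np.array([np.cos(.197),np.sin(.197),0]);y=np.array([-x[1],x[0],0])
# drawn: neighbours, and the held fuse as it should be when exactly above the seat
for c in((594.4,-135.4,39),(608.5,-214.1,39),(601.5,-174.8,p[2]-41.3)):
    a=np.linspace(0,2*np.pi,30);q=[proj("scene",np.array(c)+25.5*x+7.15*(np.cos(t)*y+np.sin(t)*np.array([0,0,1]))) for t in a]
    f=lambda q:((np.array(q)-[u,v]+.5)*k).astype(np.int32)
    cv2.polylines(I,[f(q)],True,(0,255,0),1); print(f(q).mean(0))
cv2.imwrite("pics/c3.png",I)
E
```

```text
clock: 9.35
eef_pos: [601.7, -176.6, 95.2]
eef_rot: [3.141, -0.0, 0.197]
wrist_force: [-0.5, 0.2, -0.7]
finger_gap: 33.0
finger_force: 55.0
t 9.35 at [ 601.7 -176.6   95.2] [ 3.141 -0.     0.197] F [-0.5  0.2 -0.7] gap 33.0 55.0
shift [ 0.2 -1.8 -0.8] turn [ 0. -0. -0.]
[564.4 429.8]
[149.2 353.9]
[343.66666667 324.1       ]
```

View pics/c3.png

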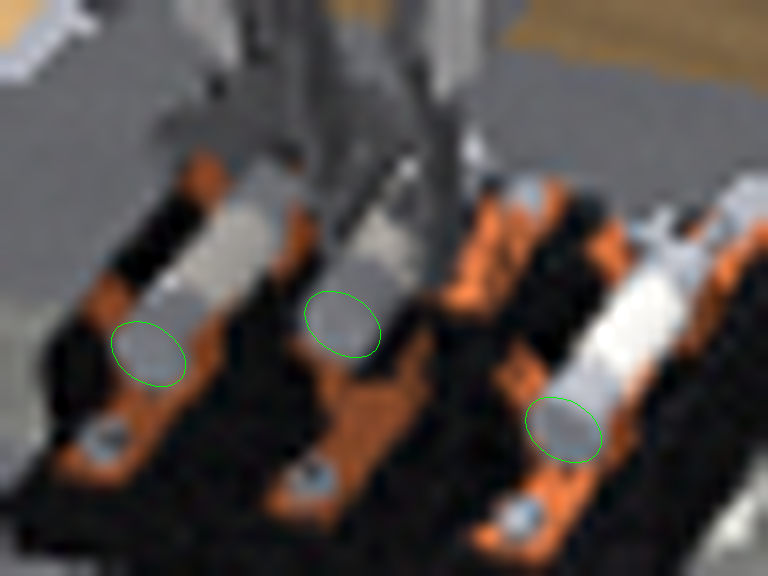

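The held disc, about (344,328), now sits on its expected spot above the seat (344,324), midway between the neighbours. Pressing in gently.

```bash

python3 -m crank '[[30,0,0,1,0,0,0],[30,0,0,2,0,0,0],[30,0,0,3,0,0,0],[30,0,0,4,0,0,0],[30,0,0,5,0,0,0],[30,0,0,6,0,0,0],[30,0,0,7,0,0,0],[30,0,0,7,0,0,0],[30,0,0,7,0,0,0]]' 60
python3 -m crank '[[30,0,0,0.5,0,0,0],[30,0,0,1,0,0,0],[30,0,0,1.5,0,0,0],[30,0,0,2,0,0,0],[30,0,0,2,0,0,0],[30,0,0,2,0,0,0]]'
```

```text
clock: 10.3
eef_pos: [601.6, -176.4, 88.2]
eef_rot: [-3.141, -0.0, 0.197]
wrist_force: [-1.3, 3.2, 2.0]
finger_gap: 32.9
finger_force: 60.0
clock: 10.9
eef_pos: [601.8, -176.1, 86.8]
eef_rot: [-3.141, -0.001, 0.197]
wrist_force: [-2.0, 5.4, 8.9]
finger_gap: 33.1
finger_force: 60.0
```

```bash

python3 -m crank '[[30,0,-0.5,0,0,0,0],[30,0,-1,0,0,0,0],[30,0,-1,0,0,0,0],[30,0,-1,0.5,0,0,0],[30,0,-1,1,0,0,0],[30,0,-1,1,0,0,0]]'
python3 -m crank '[[30,0,0,0.5,0,0,0],[30,0,0,1,0,0,0],[30,0,0,1,0,0,0],[30,0,0,1,0,0,0]]'
```

```text
clock: 11.5
eef_pos: [601.5, -175.3, 85.2]
eef_rot: [-3.141, -0.0, 0.197]
wrist_force: [-0.5, 4.7, 5.8]
finger_gap: 33.0
finger_force: 60.0
clock: 11.9
eef_pos: [601.5, -175.2, 84.4]
eef_rot: [-3.141, -0.0, 0.197]
wrist_force: [-1.5, 5.5, 7.3]
finger_gap: 33.0
finger_force: 60.0
```

```bash

python3 -m crank '[[30,0,-0.4,0,0,0,0],[30,0,-0.8,0,0,0,0],[30,0,-0.8,0.5,0,0,0],[30,0,-0.8,1,0,0,0],[30,0,-0.8,1,0,0,0]]'
python3 -m crank '[[30,0,0,0.5,0,0,0],[30,0,0,1,0,0,0],[30,0,0,1,0,0,0],[30,0,0,1,0,0,0]]'
python3 -m crank '[[30,0,0,0.5,0,0,0],[30,0,0,1,0,0,0],[30,0,0,1,0,0,0],[30,0,0,1,0,0,0]]'
```

```text
clock: 12.4
eef_pos: [601.5, -174.9, 83.6]
eef_rot: [3.141, -0.001, 0.197]
wrist_force: [-1.0, 2.6, 8.0]
finger_gap: 33.1
finger_force: 60.0
clock: 12.8
eef_pos: [601.6, -174.9, 83.0]
eef_rot: [3.141, -0.001, 0.197]
wrist_force: [-1.7, 3.1, 10.2]
finger_gap: 33.4
finger_force: 60.0
clock: 13.2
eef_pos: [601.7, -174.8, 82.0]
eef_rot: [3.141, -0.001, 0.197]
wrist_force: [-2.4, 4.0, 10.3]
finger_gap: 33.4
finger_force: 60.0
```

```bash

python3 -m crank '[[30,0,-0.3,0.5,0,0,0],[30,0,-0.3,1,0,0,0],[30,0,-0.3,1,0,0,0],[30,0,-0.3,1,0,0,0]]'
python3 -m crank '[[30,0,0,0.5,0,0,0],[30,0,0,1,0,0,0],[30,0,0,1,0,0,0],[30,0,0,1,0,0,0]]'
```

```text
clock: 13.6
eef_pos: [601.7, -174.8, 81.3]
eef_rot: [3.141, -0.002, 0.197]
wrist_force: [-1.4, 3.5, 11.7]
finger_gap: 33.1
finger_force: 60.0
clock: 14.0
eef_pos: [601.8, -174.7, 80.3]
eef_rot: [3.141, -0.002, 0.197]
wrist_force: [-1.2, 3.9, 12.8]
finger_gap: 32.7
finger_force: 60.0
```

```bash

python3 -m crank '[[30,0,0,0.3,0,0,0],[30,0,0,0.7,0,0,0],[30,0,0,0.7,0,0,0],[30,0,0,0.7,0,0,0]]'
python3 -m crank '[[30,0,0,0.3,0,0,0],[30,0,0,0.6,0,0,0],[30,0,0,0.6,0,0,0],[30,0,0,0.6,0,0,0]]'
```

```text
clock: 14.4
eef_pos: [601.8, -174.7, 79.8]
eef_rot: [3.141, -0.002, 0.197]
wrist_force: [-1.4, 3.1, 13.2]
finger_gap: 33.0
finger_force: 60.0
clock: 14.8
eef_pos: [601.9, -174.7, 79.6]
eef_rot: [3.14, -0.002, 0.197]
wrist_force: [-3.1, 3.7, 17.7]
finger_gap: 33.0
finger_force: 60.0
```

```bash

python3 -m crank '[[30,0,0,0.1,0,0,0],[30,0,0,0.1,0,0,0],[30,0,0,0.1,0,0,0]]'
```

```text
clock: 15.1
eef_pos: [601.9, -174.7, 79.6]
eef_rot: [3.14, -0.002, 0.197]
wrist_force: [-2.5, 3.9, 18.7]
finger_gap: 32.5
finger_force: 60.0
```

It has bottomed: 18.7 N with no further travel. Releasing by opening only a little, because of the barriers, then lifting straight up.

```bash

python3 -m crank '[[35,0,0,0,0,0,0],[36,0,0,-0.5,0,0,0],[37,0,0,-1,0,0,0],[38,0,0,-1.5,0,0,0],[38,0,0,-1.5,0,0,0],[38,0,0,-1.5,0,0,0],[38,0,0,-1.5,0,0,0]]' 20
python3 d.py 601.9 -174.7 140 0.197
```

```text
clock: 15.8
eef_pos: [601.1, -174.5, 79.0]
eef_rot: [-3.142, 0.0, 0.197]
wrist_force: [-0.3, 0.7, 0.3]
finger_gap: 36.4
finger_force: 6.1
t 15.8 at [ 601.1 -174.5   79. ] [-3.142  0.     0.197] F [-0.3  0.7  0.3] gap 36.4 6.1
shift [  0.7   0.3 -61. ] turn [-0.  0. -0.]
```

```bash

python3 -m crank '[[38,0,0,-2,0,0,0],[38,0,0,-4,0,0,0],[38,0,0,-8,0,0,0],[38,0,0,-12,0,0,0],[38,0,0,-20,0,0,0],[38,0,0,-30,0,0,0],[38,0,0,-45,0,0,0],[38,0,0,-61,0,0,0],[38,0,0,-61,0,0,0]]'
python3 d.py 640.5 233.5 140 -0.32
```

```text
clock: 16.7
eef_pos: [602.2, -174.9, 143.4]
eef_rot: [3.139, -0.004, 0.197]
wrist_force: [0.6, -0.5, -0.6]
finger_gap: 35.8
finger_force: 6.1
t 16.7 at [ 602.2 -174.9  143.4] [ 3.139 -0.004  0.197] F [ 0.6 -0.5 -0.6] gap 35.8 6.1
shift [ 117.4 -393.     3. ] turn [ 0.001 -0.004  0.517]
```

```bash

python3 -m crank '[[38,10,-33,0,0,0,0.04],[38,22,-75,0,0,0,0.1],[38,35,-119,0,0,0,0.16],[38,49,-163,0,0,0,0.22],[38,62,-208,0,0,0,0.28],[38,76,-253,0,0,0,0.34],[38,89,-298,0,0,0,0.4],[38,103,-343,0,0,0,0.46],[38,114,-380,0,0,0,0.5],[38,118,-393,0,0,0,0.517]]'
python3 -m crank '[[40,0,0,0,0,0,0],[40,0,0,0,0,0,0],[40,0,0,0,0,0,0]]'
python3 d.py 640.5 233.5 51.5 -0.32
python3 - <<'E'
import cv2,numpy as np
from h import *
S1,_=optics.camera("scene");T1,d=optics.camera("top")
x=np.array([np.cos(.197),np.sin(.197),0]);y=np.array([-x[1],x[0],0])
def sh(n,I,u,v,w,h):
    k=400/w; J=cv2.resize(I[v:v+h,u:u+w,::-1],(400,300),interpolation=cv2.INTER_CUBIC)
    return J
ts=S1[230:290]
cv2.imwrite("pics/e1.png",np.vstack([np.hstack([sh("scene",S1,168,193,48,36),sh("top",T1,353,168,48,36)]),np.hstack([sh("scene",S1,270,180,120,90),sh("top",T1,202,216,80,60)])]))
P=cloud("top",d)[168:206,353:400].reshape(-1,3)
hsv=cv2.cvtColor(T1[168:206,353:400],cv2.COLOR_RGB2HSV);m=((hsv[...,2]>120)&(hsv[...,1]<60)).astype(np.uint8)
k,l,st,ce=cv2.connectedComponentsWithStats(m,connectivity=4)
for i in range(1,k):
    if st[i,4]>30:
        vv,uu=np.nonzero(l==i);X=np.array([onz("top",a+353,b+168,39) for a,b in zip(uu,vv)])[:,:2];q=X-X.mean(0)
        z=P[(l==i).ravel(),2];xl=X@x[:2]
        print(st[i,4],cv2.minAreaRect(X.astype(np.float32)),X.mean(0).round(1),'ztop',np.median(z[xl>xl.mean()]).round(1),np.median(z[xl<xl.mean()]).round(1))
E
```

```text
clock: 17.7
eef_pos: [639.4, 237.7, 139.6]
eef_rot: [-3.141, 0.001, -0.319]
wrist_force: [0.4, 0.4, 0.1]
finger_gap: 35.8
finger_force: 6.1
clock: 18.0
eef_pos: [640.2, 232.7, 140.1]
eef_rot: [3.141, 0.0, -0.321]
wrist_force: [0.3, -0.7, -0.1]
finger_gap: 37.9
finger_force: 4.9
t 18.0 at [640.2 232.7 140.1] [ 3.141  0.    -0.321] F [ 0.3 -0.7 -0.1] gap 37.9 4.9
shift [ 0.1 -0.9 88.6] turn [ 0.     0.    -0.001]
74 ((643.555419921875, -146.08670043945312), (11.032393455505371, 72.38268280029297), 1.552516222000122) [ 645.7 -138.5] ztop 2.5 25.1
34 ((633.65283203125, -227.11831665039062), (10.664484977722168, 35.76406478881836), 88.84823608398438) [ 640.2 -229.1] ztop 4.2 4.1
101 ((608.661376953125, -214.67140197753906), (51.69818115234375, 14.695206642150879), 10.133631706237793) [ 608.5 -214.4] ztop 45.2 45.1
102 ((601.9347534179688, -174.8736114501953), (52.0421142578125, 14.669490814208984), 10.474489212036133) [ 602.1 -174.7] ztop 45.3 45.1
100 ((594.142578125, -135.6151885986328), (50.156673431396484, 14.120532989501953), 10.81043529510498) [ 594.2 -135.4] ztop 45.6 45.0
48 ((573.0330200195312, -113.87987518310547), (7.890319347381592, 51.34841537475586), 89.88957977294922) [ 566.7 -112.3] ztop 8.1 4.8
```

View pics/e1.png

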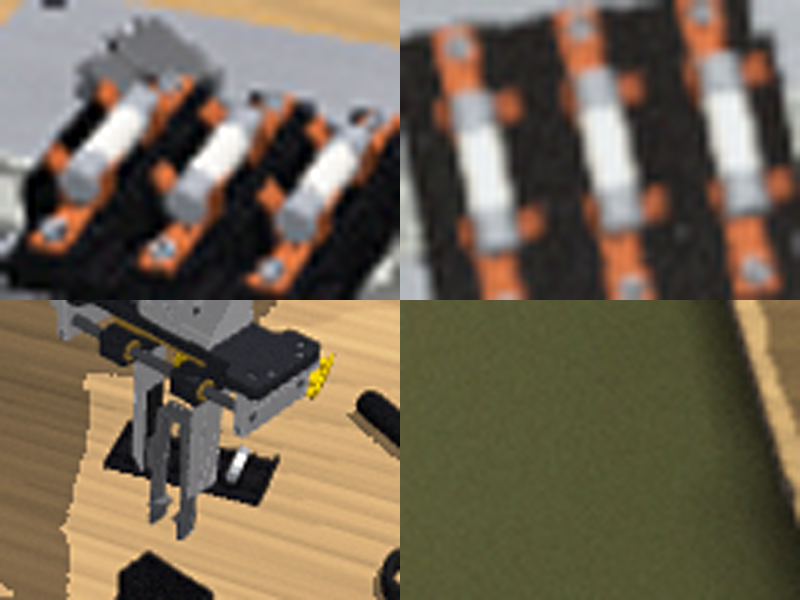

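The top view shows the new fuse at panel (608,145), level with its two neighbours (top at 45.2 mm) and within 1 mm of centre. In the scene view the tongs hang straight above the stand. Returning them.

```bash

python3 -m crank '[[40,0,-0.9,20,0,0,0],[40,0,-0.9,40,0,0,0],[40,0,-0.9,55,0,0,0],[40,0,-0.9,65,0,0,0],[40,0,-0.9,75,0,0,0],[40,0,-0.9,82,0,0,0],[40,0,-0.9,84,0,0,0],[40,0,-0.9,86,0,0,0],[40,0,-0.9,86,0,0,0],[40,0,-0.9,86,0,0,0]]'
python3 -m crank '[[40,0,0,0.7,0,0,0],[40,0,0,1.4,0,0,0],[40,0,0,1.8,0,0,0],[40,0,0,1.8,0,0,0]]'
```

```text
clock: 19.1
eef_pos: [640.5, 234.9, 54.6]
eef_rot: [-3.141, -0.001, -0.32]
wrist_force: [-0.1, -0.2, 0.1]
finger_gap: 37.7
finger_force: 4.9
clock: 19.5
eef_pos: [640.3, 234.8, 52.3]
eef_rot: [3.142, 0.0, -0.32]
wrist_force: [-0.6, 0.6, -0.7]
finger_gap: 37.9
finger_force: 4.9
```

```bash

python3 -m crank '[[40,0,1.2,0.4,0,0,0],[40,0,1.2,0.8,0,0,0],[40,0,1.2,0.8,0,0,0],[40,0,1.2,0.8,0,0,0]]'
python3 -m crank '[[40,0,0,0.3,0,0,0],[40,0,0,0.6,0,0,0],[40,0,0,0.6,0,0,0],[40,0,0,0.6,0,0,0]]'
```

```text
clock: 19.9
eef_pos: [640.0, 233.7, 51.6]
eef_rot: [-3.142, -0.0, -0.32]
wrist_force: [-0.5, 0.1, -1.0]
finger_gap: 37.5
finger_force: 4.9
clock: 20.3
eef_pos: [640.0, 233.7, 50.9]
eef_rot: [3.142, -0.0, -0.32]
wrist_force: [-0.0, 0.3, 0.0]
finger_gap: 37.5
finger_force: 4.9
```

```bash

python3 -m crank '[[40,0,0,0.4,0,0,0],[40,0,0,0.4,0,0,0],[40,0,0,0.4,0,0,0]]'
python3 -m crank '[[40,0,0,0.4,0,0,0],[40,0,0,0.4,0,0,0],[40,0,0,0.4,0,0,0]]'
```

```text
clock: 20.6
eef_pos: [640.0, 233.7, 50.6]
eef_rot: [-3.141, -0.0, -0.32]
wrist_force: [0.7, 0.0, 0.3]
finger_gap: 37.8
finger_force: 4.8
clock: 20.9
eef_pos: [640.1, 233.7, 50.5]
eef_rot: [-3.141, -0.0, -0.32]
wrist_force: [-0.8, 0.0, 4.5]
finger_gap: 37.9
finger_force: 4.8
```

Contact at 4.5 N, so the tongs stand on the pocket floor. I'll ease the push, open slowly and retreat upward.

```bash

python3 -m crank '[[40,0,0,-0.4,0,0,0],[42,0,0,-0.4,0,0,0],[44,0,0,-0.4,0,0,0],[46,0,0,-0.4,0,0,0],[50,0,0,-0.4,0,0,0],[60,0,0,-0.4,0,0,0],[75,0,0,-0.4,0,0,0],[90,0,0,-0.4,0,0,0],[90,0,0,-0.4,0,0,0],[90,0,0,-0.4,0,0,0]]'
python3 -m crank '[[90,0,0,-10,0,0,0],[90,0,0,-25,0,0,0],[90,0,0,-45,0,0,0],[90,0,0,-75,0,0,0],[90,0,0,-110,0,0,0],[90,0,0,-150,0,0,0],[90,0,0,-150,0,0,0],[90,0,0,-150,0,0,0],[90,0,0,-150,0,0,0]]'
python3 -m crank '[[90,-30,30,0,0,0,0],[90,-70,60,0,0,0,0],[90,-110,90,0,0,0,0],[90,-150,120,0,0,0,0],[90,-190,150,0,0,0,0],[90,-190,150,0,0,0,0],[90,-190,150,0,0,0,0],[90,-190,150,0,0,0,0]]'
python3 - <<'E'
import cv2,numpy as np
from h import *
S,ds=optics.camera("scene");T,_=optics.camera("top")
f=lambda I,u,v,w,h:cv2.resize(I[v:v+h,u:u+w,::-1],(400,300),interpolation=cv2.INTER_CUBIC)
cv2.imwrite("pics/f1.png",np.vstack([np.hstack([f(S,280,205,100,75),f(T,187,141,80,60)]),np.hstack([f(S,168,193,48,36),f(S,120,150,280,210)])]))
P=cloud("scene",ds)[235:290,295:345].reshape(-1,3)
for lo,hi in((101,118),(55,80)):
    Q=P[(P[:,2]>lo)&(P[:,2]<hi)];print(len(Q),Q.mean(0).round(1),np.percentile(Q[:,2],95).round(1))
E
```

```text
clock: 21.9
eef_pos: [640.0, 233.7, 50.5]
eef_rot: [3.142, 0.0, -0.32]
wrist_force: [0.2, -0.1, 0.3]
finger_gap: 82.5
finger_force: 0.0
clock: 22.8
eef_pos: [639.6, 233.6, 199.9]
eef_rot: [3.141, 0.001, -0.32]
wrist_force: [-0.6, 0.3, -0.4]
finger_gap: 84.3
finger_force: 0.0
clock: 23.6
eef_pos: [413.3, 151.4, 200.5]
eef_rot: [-3.142, -0.0, -0.32]
wrist_force: [1.1, -0.4, -0.6]
finger_gap: 84.6
finger_force: 0.0
60 [643.5 239.4 106.6] 109.9
101 [645.2 242.3  68.1] 78.9
```

View pics/f1.png

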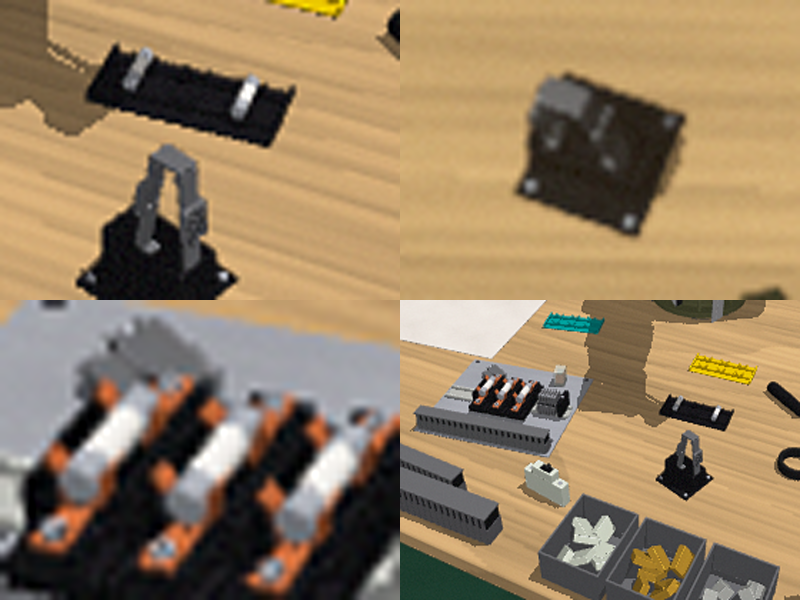

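The tongs stand upright in the stand, bow at panel (172,155) and top at 109 mm. The fuse is seated at (205,165), both small fuses are still on the rack, and nothing else has moved. Handing in.

```bash
python3 -c "
from cell import manip
print(manip.sign_off())"
```

```text
the job is handed in; nothing more can be done
None
```

I handed the job in at about 24 s: the large fuse is fully home in the empty base (pressed to 18.7 N, level with its neighbours, within 1 mm of centre), the tongs stand upright in their stand, and the final pictures show nothing else disturbed.

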